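# Sweep the clay buttons through the gate

## Robot

A 6-joint arm with a two-finger parallel gripper is mounted at the origin on the work surface. World frame = base frame: x ahead of the robot, y to its left, z up, the work surface at z = 0. Lengths are in mm, angles in rad, forces in N, time in s.
With the tool pointing down it reaches from about 350 to 975 mm from the base axis. Payload 7.1 kg.
Tool frame: the origin (TCP) lies on the front face of the gripper's body, between the roots of the fingers; the fingertips stand 80 mm ahead of it and the grasp point (between the pads) lies 61 mm ahead of it; z points along the fingers, y is the line along which they close (so a half turn about z gives the same grasp; the last joint's range is limited). The gripper opens to 88 mm and grips with 3 to 60 N. Pads are 20 mm wide; open, the fingers measure 115 mm over their backs; the gripper's body (75 mm by 178 mm) begins 61 mm behind the grasp point.
Start: joints at [-1.153, 0.423, 1.63, -0, 1.089, -0.019], TCP at [264.416, -566.295, 302.675] pointing down, gripper open.
Joint ranges: [-3, 3], [-0.9, 2.11], [0.09, 2.58], [-1.31, 4.45], [0.11, 2.69], [-2.54, 2.54]. Speed limits (rad/s): [2.39, 2.39, 3.01, 3.14, 3.14, 3.14].

## Interface

Orientations are given as a rotation vector (axis times angle).
In Python, from workcell import readout, vision, close_job gives the robot as it stands.
- The arm moves only by the tool servo_tool, never from a script. Its argument "plan" is a list that holds one entry, the list of rows, each a list of 7 numbers: the gripper command: -1 is fully open, 1 is shut, values between are in proportion, then the shift along the world's x, y, z in units of 40 mm (1.0 is 40 mm), then the turn, a rotation vector about the world's x, y, z in units of 5 degrees (1.0 is 5 degrees). A call has 1 to 5 rows; each row shifts and turns the commanded pose from where the row before left it; what a row does not reach is not made up. A row lasts 1/12 s, in which the tool goes at most 41.7 mm and 7.16 degrees, less where a joint would pass 70% of its speed; a pose out of reach is approached as far as the arm can. A call is refused whole if a number of a shift passes 1 or a number of a turn 1, either way. A call with a gripper value outside its range is refused whole. The fingers move at their own pace and stop on an object; the grip force is fixed at half the most. Time passes only in rows, so rows that do not move let the fingers close. It gives the time, the measured TCP pose, the force, the opening and the grip force at its end, in the units of the state.
- readout.get_obs(): the state, without advancing time (a new reading comes with each control period).
- vision.get_image(name): name is "scene" or "side" or "wrist"; returns the picture (420x560x3 uint8, red, green, blue); there is no depth.
- vision.camera_params(name): a dict with "fx", "fy", "cx", "cy" (pixels), "rvec" (rotation vector, rad) and "tvec" (3), from world to camera coordinates, as OpenCV has them; the wrist camera has in their place "hand_eye" (4x4, takes a point from camera to tool coordinates, whose origin is the TCP and whose axes are the flange's). Camera axes: x right, y down, z forward; pixel columns grow to the right and rows downward; lengths in mm; the calibration is good to about 2 mm. The wrist camera is an equidistant fisheye: a pixel r from the principal point sees the ray r / f radians off the axis. A picture is of the moment at which its call begins: read the wrist's pose just before it. camera_params takes no time and is no camera call.
- close_job(): hands the job in; it is judged then, once.
The state is a dict: "t": time; "qpos": joint angles; "qvel": joint speeds; "joint_torque": joint torques, N m; "ee_pos": TCP position; "orientation": TCP orientation; "ft_force": force on the tool from outside, world axes, zero at the start; "moment": the same for the moment, N m; "width": finger opening in mm; "grasp_force": force on a finger pad.
Only numpy, scipy, OpenCV 4.12 (cv2) and the standard library are available. Lean on these libraries where they do the work, as an engineer would, in place of code of your own. Each camera call takes 0.05 s, during which the arm holds its last target. There are 200 camera calls.

## Task

Sweep the three clay buttons across the sorting tray and through its green gate one at a time, so that each drops into the slot behind the gate: first the red one, then the yellow, then the blue. Only push them along with the fingers, never pick one up or lift it off the tray floor, and leave the bobbin and the cork in the tray and everything on the table where they stand.

Things in the scene. Friction and masses are not known exactly. Their poses are not given: they have to be found in the camera images.
- tray: fixed plywood sorting tray, 293 x 312 mm; origin on the table under it; x axis from rear wall to gate (turned up to 0.4 rad from the robot's x), y left. White floor 64 mm above the table, x = -130 to 85, y = -150 to 150 mm. Rear and side walls, 6 mm thick, and the gate wall stand 16 mm above the floor; the front wall beyond the slot (x = 151 to 157) stands 12 mm above it
- gate (a point): middle of the gate, at floor height, on the sharp edge where the floor ends (tray x = 85 mm, y = 0). The green gate wall stands just past that edge (x = 85 to 91 mm), with a gap 46 mm wide about y = 0 between posts 6 mm wide and 20 mm above the floor. A button whose centre passes this edge in the gap tips into the slot
- slot (a point): middle of the slot's black floor, 58 mm below the tray floor and 33 mm past the gate point. The slot is an open-topped pocket behind the gate, tray x = 85 to 151 mm, y = -45 to 45 mm
- red: red glazed clay button: a flat round disc 32 mm across and 12 mm thick with two small black holes, about 16 g; its origin is its centre (6 mm above the tray floor when it lies flat); loose on the tray floor at the start, the three colours in any arrangement
- yellow: yellow glazed clay button: a flat round disc 32 mm across and 12 mm thick with two small black holes, about 16 g; its origin is its centre (6 mm above the tray floor when it lies flat); loose on the tray floor at the start, the three colours in any arrangement
- blue: blue glazed clay button: a flat round disc 32 mm across and 12 mm thick with two small black holes, about 16 g; its origin is its centre (6 mm above the tray floor when it lies flat); loose on the tray floor at the start, the three colours in any arrangement
- bobbin: dark wooden bobbin, 30 mm across, 38 mm high, standing loose in a rear corner of the tray; origin under its centre; stays where it is
- cork: cork stopper, 28 mm across, 34 mm high, standing loose in the other rear corner of the tray; origin under its centre; stays where it is
- mug: blue mug, 80 mm across, 90 mm high, on the table beside the tray; origin under its centre; stays where it is
- glue_pot: white glue pot with orange cap, 56 mm across, 70 mm high, on the table; origin under its centre; stays where it is
- paint_pot: clear paint pot with white cap, 48 mm across, 55 mm high, on the table; origin under its centre; stays where it is
- tape: roll of tape lying flat, 84 mm across, 20 mm high, on the table; origin under its centre; stays where it is

How it is judged (in metres and radians):
On the way, in this order (a step that is already met when the one before it is completed fails the run):
1. the red button has dropped into the slot, the others not yet (z of red in the frame of tray below 0.06 m and x of red in the frame of tray between 0.085 and 0.151 m and y of red in the frame of tray between -0.045 and 0.045 m and not (z of yellow in the frame of tray below 0.06 m and x of yellow in the frame of tray between 0.085 and 0.151 m and y of yellow in the frame of tray between -0.045 and 0.045 m) and not (z of blue in the frame of tray below 0.06 m and x of blue in the frame of tray between 0.085 and 0.151 m and y of blue in the frame of tray between -0.045 and 0.045 m)), for 0.2 s.
2. the yellow button has dropped into the slot, the others not yet (z of yellow in the frame of tray below 0.06 m and x of yellow in the frame of tray between 0.085 and 0.151 m and y of yellow in the frame of tray between -0.045 and 0.045 m and not (z of blue in the frame of tray below 0.06 m and x of blue in the frame of tray between 0.085 and 0.151 m and y of blue in the frame of tray between -0.045 and 0.045 m)), for 0.2 s.
3. the blue button has dropped into the slot (z of blue in the frame of tray below 0.06 m and x of blue in the frame of tray between 0.085 and 0.151 m and y of blue in the frame of tray between -0.045 and 0.045 m), for 0.2 s.
At the end, for the whole second after the job is handed in: All three buttons lie at rest in the slot, their centres inside its outline and at least 4 mm below the level of the tray floor; the bobbin, cork, mug, pots and tape are within 15 mm of where they stood (all of step 3 and z of each of red, yellow in the frame of tray below 0.06 m and x of red in the frame of tray between 0.085 and 0.151 m and y of red in the frame of tray between -0.045 and 0.045 m and x of yellow in the frame of tray between 0.085 and 0.151 m and y of yellow in the frame of tray between -0.045 and 0.045 m and linear speed of each of red, yellow, blue below 0.02 m/s and distance of each of bobbin, cork, mug, glue_pot, paint_pot, tape from where it was at the start of the episode below 0.015 m); the robot touches nothing.
It fails at once if a button is lifted: its centre rises more than 12 mm above where it lies flat on the tray floor (z of any of red, yellow, blue in the frame of tray above 0.082 m).
It fails at once if the bobbin, the cork or a thing on the table is displaced by more than 15 mm (distance of any of bobbin, cork, mug, glue_pot, paint_pot, tape from where it was at the start of the episode above 0.015 m).
It also fails if it takes over 69 s, if anything falls off the work surface, if the arm or the gripper's body presses on something with over 40 N, if the wrist force passes 120 N, or if a joint passes its speed limit or range.

## Working session

There is one attempt and no reset: what is moved stays moved. The work goes in short steps, Python scripts to look and compute and a tool call to move; the robot and the scene stay as the last step left them, time stands still between calls to the robot, and variables do not carry over. Pictures are saved under pics/ and viewed, at most 10 in all, crops included, and the job is handed in when it is done.

Besides the shell and the picture viewer there is one more tool, called after ">>>" by a JSON object that holds its "op" and its "data", one argument or row to a line. servo_tool: Moves the arm, as the interface text tells. Its arguments: {"type":"object","properties":{"plan":{"type":"array"}},"required":["plan"]}

```bash
mkdir -p pics; ls
python3 - <<'E'
from workcell import readout, vision
import cv2, numpy as np
print(readout.get_obs())
a=[vision.get_image(n) for n in("scene","side")]
for n in("scene","side","wrist"):print(n,vision.camera_params(n))
for n,i in zip(("scene","side"),a):cv2.imwrite(f"pics/{n}0.png",i[:,:,::-1])
E
```

```text
pics
{'t': 0.0, 'qpos': array([-1.15299056e+00,  4.23823111e-01,  1.63068847e+00, -3.10297915e-06,
        1.08857114e+00, -1.90076580e-02]), 'qvel': array([ 3.54369846e-03, -1.08871144e-03,  4.87485622e-04, -8.35341391e-04,
       -6.64991647e-05,  1.50878200e-03]), 'joint_torque': array([-8.88675240e-04, -5.44623220e+01, -2.73667288e+01,  6.44154358e-02,
        2.28498486e-02, -1.37088359e-04]), 'ee_pos': array([ 264.25321186, -565.91449505,  301.91326976]), 'orientation': array([-3.06553487e+00, -6.80388752e-01,  4.67637272e-04]), 'ft_force': array([ 0.13504923, -0.29473211, -0.08191751]), 'moment': array([ 0.02617988, -0.00944045,  0.0223367 ]), 'grasp_force': 0.0, 'width': 87.70995856691727}
scene {'fx': 422.65925541651154, 'fy': 422.65925541651154, 'cx': 277.3111355493055, 'cy': 212.7528361645396, 'rvec': array([ 1.99315159,  1.01054314, -0.55418414]), 'tvec': array([-318.89894976, -203.26208691, 1692.00175565])}
side {'fx': 458.54564799082436, 'fy': 458.54564799082436, 'cx': 278.4690462625478, 'cy': 219.08160145256616, 'rvec': array([ 0.9894125 , -2.41367091,  1.12455291]), 'tvec': array([384.39822583, 333.71618583, 903.68309132])}
wrist {'fx': 325.19226210127806, 'fy': 325.19226210127806, 'cx': 280.2574114612691, 'cy': 208.18228813867825, 'hand_eye': array([[ 3.52141821e-04, -9.58525462e-01, -2.85006693e-01,
         7.86315911e+01],
       [ 9.99999918e-01,  3.94191499e-04, -9.01761143e-05,
         1.02963160e+00],
       [ 1.98783317e-04, -2.85006638e-01,  9.58525522e-01,
        -8.16054107e+01],
       [ 0.00000000e+00,  0.00000000e+00,  0.00000000e+00,
         1.00000000e+00]])}
```

View pics/scene0.png

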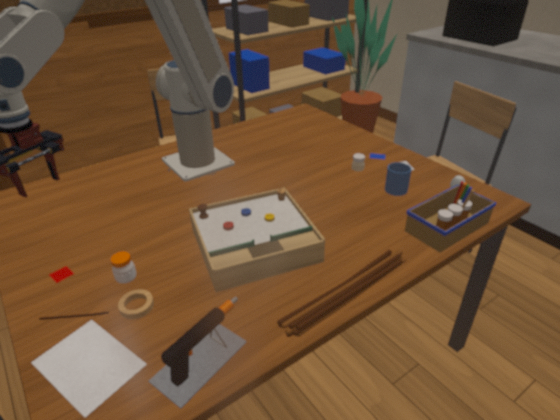

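View pics/side0.png

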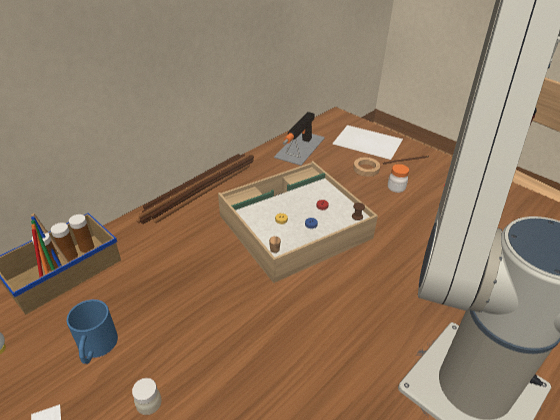

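The scene view has red near (228,226), blue near (246,212) and yellow near (269,217). In the side view they are at (322,205), (311,223) and (281,218). The dark green gate gap is near (283,186) in the side view, with the cork at (275,243) and the bobbin at (358,211).

```bash
cat > h.py <<'E'
import cv2, numpy as np
from scipy.spatial.transform import Rotation as R
from workcell import readout, vision
def masks(im):
    h=cv2.cvtColor(im,cv2.COLOR_RGB2HSV); H,S,V=[h[:,:,i].astype(int) for i in range(3)]
    return dict(red=((H<8)|(H>172))&(S>130)&(V>70), yellow=(H>20)&(H<34)&(S>140)&(V>110),
                blue=(H>105)&(H<130)&(S>110)&(V>45), green=(H>60)&(H<95)&(S>70)&(V>25),
                white=(S<50)&(V>140))
def blobs(m,lo=15):
    n,l,s,c=cv2.connectedComponentsWithStats(m.astype(np.uint8))
    return [(c[i],s[i,4],l==i) for i in range(1,n) if s[i,4]>=lo]
def ray(name,uv,pose=None):
    p=vision.camera_params(name); uv=np.atleast_2d(uv).astype(float)
    x=(uv-[p['cx'],p['cy']])/[p['fx'],p['fy']]
    if name!='wrist':
        Rm=R.from_rotvec(p['rvec']).as_matrix()
        return -Rm.T@p['tvec'], np.c_[x,np.ones(len(x))]@Rm
    r=np.linalg.norm(x,axis=1)[:,None]; d=np.c_[x*np.sinc(r/np.pi),np.cos(r)]
    T=p['hand_eye']; Rw=R.from_rotvec(pose['orientation']).as_matrix()
    return Rw@T[:3,3]+pose['ee_pos'], d@T[:3,:3].T@Rw.T
def onz(name,uv,z,pose=None):
    o,d=ray(name,uv,pose); return (o+d*((z-o[2])/d[:,2])[:,None])[:,:2]
E
python3 - <<'E'
from h import *
for n in("scene","side"):
    im=cv2.imread(f"pics/{n}0.png")[:,:,::-1]; M=masks(im)
    for k in M:
        z=80 if k=='green' else 64 if k=='white' else 70
        for c,a,m in blobs(M[k]):
            p=onz(n,c,z)[0]
            if 300<p[0]<1000 and abs(p[1])<400: print(n,k,c.round(1),a,p.round(0))
E
```

```text
scene red [227.6 224.9] 35 [ 528. -161.]
scene yellow [269.1 216.5] 43 [566. -41.]
scene blue [448.8 221.4] 144 [899. 355.]
scene white [248.1 222.1] 3572 [ 545. -102.]
side red [322.  204.2] 84 [ 533. -163.]
side yellow [280.8 217.9] 62 [571. -44.]
side blue [310.8 222. ] 66 [506. -87.]
side green [300.2 181.7] 17 [ 634. -187.]
side green [248.1 200.2] 42 [675. -26.]
side white [278.  132.6] 30 [ 886. -358.]
side white [282.2 151.8] 33 [ 794. -282.]
side white [300.6 154. ] 28 [ 746. -314.]
side white [293.4 158.2] 43 [ 745. -281.]
side white [215.8 161.8] 16 [896. -98.]
side white [396.9 183.4] 252 [ 448. -396.]
side white [299.1 215. ] 4864 [550. -91.]
side white [364.4 215.1] 38 [ 430. -213.]
side white [ 60.4 216.2] 16 [980. 349.]
side white [ 51.9 219.1] 24 [984. 370.]
side white [ 58.6 228.3] 210 [938. 374.]
```

>>> {"op": "servo_tool", "data": {
  "plan": [
    [[-0.6,0.5,0.97,0.2,0,0,-0.65],[-0.6,0.5,0.97,0.2,0,0,-0.65],[-0.6,0.5,0.97,0.2,0,0,-0.65],[-0.6,0.5,0.97,0.2,0,0,-0.65],[-0.6,0.5,0.97,0.2,0,0,-0.65]]
  ]
}}

```text
t: 0.52
ee_pos: [358.5, -382.3, 340.2]
orientation: [-3.132, -0.235, 0.001]
ft_force: [0.4, -0.4, 1.3]
width: 70.5
grasp_force: 0.0
```

>>> {"op": "servo_tool", "data": {
  "plan": [
    [[-0.6,0.55,0.97,0.2,0,0,-0.65],[-0.6,0.55,0.97,0.2,0,0,-0.65],[-0.6,0.55,0.97,0.2,0,0,-0.65],[-0.6,0.55,0.97,0.2,0,0,-0.65],[-0.6,0.55,0.97,0.2,0,0,-0.65]]
  ]
}}

```text
t: 0.93
ee_pos: [459.8, -203.8, 377.3]
orientation: [-3.135, 0.209, 0.0]
ft_force: [1.4, -0.6, -0.2]
width: 70.6
grasp_force: 0.0
```

>>> {"op": "servo_tool", "data": {
  "plan": [
    [[-0.6,0.4,0.9,0.2,0,0,-0.65],[-0.6,0.4,0.9,0.2,0,0,-0.65],[-0.6,0,0,0,0,0,0],[-0.6,0,0,0,0,0,0],[-0.6,0,0,0,0,0,0]]
  ]
}}

```text
t: 1.35
ee_pos: [491.1, -133.9, 392.5]
orientation: [3.118, -0.379, -0.002]
ft_force: [-0.7, -0.4, 0.1]
width: 69.9
grasp_force: 0.0
```

Run:
```python
from h import *
import pickle
o=readout.get_obs(); im=vision.get_image("wrist"); cv2.imwrite("pics/w1.png",im[:,:,::-1]); pickle.dump(o,open("w1.pkl","wb"))
print(o['t'],o['ee_pos'],o['orientation'],o['width'],o['ft_force'],o['qpos'])
M=masks(im)
for k in M:
    z=80 if k=='green' else 64 if k=='white' else 70
    for c,a,m in blobs(M[k],60):
        v,u=np.nonzero(m); 
        p=onz('wrist',np.r_[[c],cv2.boxPoints(cv2.minAreaRect(np.c_[u,v].astype(np.float32)))],z,o)
        print(k,c.round(1),a,p.round(1).tolist())
```

```text
1.35 [ 491.06872293 -133.87307198  392.52915239] [ 3.11830077e+00 -3.79347949e-01 -1.55138272e-03] 69.86914872435464 [-0.67403525 -0.44663367  0.10551768] [-2.89321010e-01  1.50836959e-01  1.78838166e+00 -4.96292320e-04
  1.20329729e+00  1.52376842e+00]
red [293.7 141.2] 474 [[530.8, -161.5], [536.0, -141.5], [551.2, -166.1], [525.7, -181.8], [510.2, -157.0]]
red [535.8 183.9] 441 [[391.8, -533.8], [418.9, -507.9], [415.3, -552.0], [361.8, -563.7], [367.6, -517.6]]
yellow [194.9 136.4] 451 [[568.5, -42.6], [584.7, -27.4], [583.1, -58.3], [552.9, -57.6], [554.0, -26.5]]
yellow [420.7 339.2] 84 [[167.1, -301.2], [143.2, -288.5], [204.9, -303.5], [197.6, -313.7], [134.8, -299.2]]
blue [239.4 177.3] 448 [[502.9, -84.0], [520.7, -73.7], [513.4, -102.1], [484.6, -94.4], [491.9, -65.5]]
green [175.5  60.2] 562 [[668.5, -45.9], [692.7, 19.9], [659.7, -103.9], [650.6, -102.4], [682.9, 21.3]]
green [309.2  56.7] 630 [[628.0, -203.7], [641.0, -144.0], [648.9, -146.3], [617.0, -269.1], [609.0, -266.8]]
white [525.2  27.7] 3116 [[640.2, -559.4], [684.1, -490.1], [728.3, -613.4], [610.6, -653.5], [577.5, -522.9]]
white [245.9 139.7] 33778 [[546.9, -103.8], [479.0, 91.9], [697.3, 18.3], [613.5, -267.4], [400.2, -221.5]]
white [477.8 136.1] 309 [[485.8, -423.4], [514.6, -405.1], [508.9, -446.4], [459.5, -439.2], [467.0, -397.5]]
white [  4.7 283.4] 144 [[428.5, 447.5], [449.8, 448.2], [445.2, 413.3], [408.5, 443.5], [412.2, 480.8]]
white [291.5 374.6] 427 [[151.5, -71.0], [187.5, -1.1], [158.6, -117.3], [130.4, -112.3], [160.2, 7.3]]
```

View pics/w1.png

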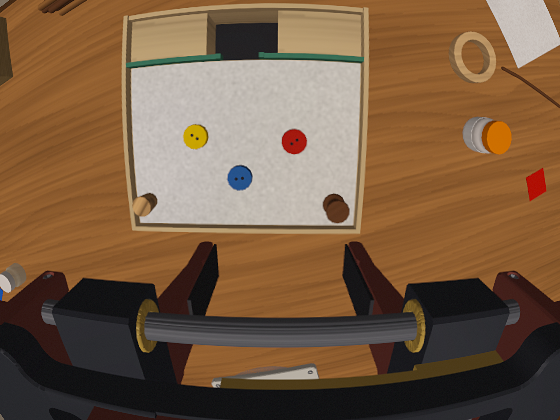

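In the wrist view the gate gap is at (240,56), with yellow at (195,136), red at (294,141) and blue at (240,178). The cork is at (145,204) and the bobbin at (336,208). From this the gate is at about (650,-124) with tray yaw about -0.25. In the tray frame red is at (-20,-66), yellow at (-13,59) and blue at (-66,2).

My plan is to push red along x, cage it sideways to y=0, and then push it through the gate.

>>> {"op": "servo_tool", "data": {
  "plan": [
    [[0.68,0,-0.1,-1,0,0,-0.1],[0.68,0,-0.1,-1,0,0,0],[0.68,0,-0.1,-1,0,0,0],[0.68,0,-0.1,-1,0,0,0],[0.68,0,-0.05,0,0,0,0]]
  ]
}}

```text
t: 1.82
ee_pos: [486.6, -152.4, 226.0]
orientation: [-3.114, 0.399, 0.021]
ft_force: [-0.9, 0.1, -0.2]
width: 40.3
grasp_force: 0.0
```

```bash
cat >> h.py <<'E'
ex=np.array([.969,-.248]); ey=np.array([.248,.969]); O=np.array([566.6,-102.9])
def tr(p): return np.array([(p-O)@ex,(p-O)@ey]).round(1)
def look(fn=None):
    o=readout.get_obs(); im=vision.get_image("wrist")
    if fn: cv2.imwrite(fn,im[:,:,::-1])
    print('t',round(o['t'],2),'tcp',tr(o['ee_pos'][:2]),o['ee_pos'].round(1),'w',round(o['width'],1),'yaw',round(2*np.arctan2(*o['orientation'][1::-1]),3),'F',o['ft_force'].round(1))
    M=masks(im)
    for k in('red','yellow','blue'):
        for c,a,m in blobs(M[k],60):
            q=tr(onz('wrist',c,70,o)[0])
            if abs(q[1])<150 and -140<q[0]<160: print(k,c.round(0),a,q)
    g=[tr(onz('wrist',c,80,o)[0]) for c,a,m in blobs(M['green'],150)]; print('green',g)
E
python3 -c "from h import *;look('pics/w2.png')"
```

```text
t 1.82 tcp [-65.3 -67.8] [ 486.6 -152.4  226. ] w 40.3 yaw 6.028 F [-0.9  0.1 -0.2]
red [276. 158.] 1401 [-20.2 -65.7]
yellow [118. 154.] 998 [-13.2  60.7]
blue [191. 217.] 1217 [-66.3   2.5]
green [array([ 83.2, -82.5]), array([83.5, 73.1])]
```

>>> {"op": "servo_tool", "data": {
  "plan": [
    [[0.68,0,0.02,-1,0,0,0],[0.68,0,0.02,-0.94,0,0,0],[0.68,0,0,0,0,0,0],[0.68,0,0,0,0,0,0],[0.68,0,0,0,0,0,0]]
  ]
}}

```text
t: 2.28
ee_pos: [492.9, -151.1, 158.2]
orientation: [3.116, -0.396, 0.005]
ft_force: [0.1, -0.7, -1.2]
width: 14.2
grasp_force: 0.0
```

>>> {"op": "servo_tool", "data": {
  "plan": [
    [[0.68,0.29,-0.074,0,0,0,0],[0.68,0.29,-0.074,0,0,0,0],[0.68,0.29,-0.074,0,0,0,0],[0.68,0.29,-0.074,0,0,0,0],[0.68,0.24,-0.062,0,0,0,0]]
  ]
}}

```text
t: 2.7
ee_pos: [550.0, -165.4, 159.4]
orientation: [3.115, -0.396, 0.01]
ft_force: [0.3, 0.6, 0.4]
width: 13.8
grasp_force: 0.0
```

```bash
python3 -c "from h import *;look('pics/w3.png')"
```

```text
t 2.7 tcp [ -0.6 -64.7] [ 550.  -165.4  159.4] w 13.8 yaw -0.253 F [0.3 0.6 0.4]
red [280. 286.] 1135 [-20.8 -65.4]
yellow [ 92. 269.] 1174 [-13.9  61.3]
green [array([ 86. , -79.3]), array([86.5, 58.3])]
```

>>> {"op": "servo_tool", "data": {
  "plan": [
    [[0.68,-0.76,0.19,0,0,0,0],[0.68,-0.76,0.19,0,0,0,0],[0.68,0,0,0,0,0,0],[0.68,0,0,-0.26,0,0,0],[0.68,0,0,0,0,0,0]]
  ]
}}

```text
t: 3.17
ee_pos: [487.3, -149.6, 145.2]
orientation: [3.116, -0.396, 0.003]
ft_force: [-1.4, 0.0, 0.1]
width: 13.8
grasp_force: 0.0
```

```bash
python3 -c "from h import *;look()"
```

```text
t 3.17 tcp [-65.3 -64.9] [ 487.3 -149.6  145.2] w 13.8 yaw -0.253 F [-1.4  0.   0.1]
red [280. 185.] 3083 [-20.5 -65.6]
yellow [ 61. 177.] 1610 [-13.5  61.7]
blue [159. 265.] 2095 [-65.6   2.9]
green [array([81.3, 62.3])]
```

>>> {"op": "servo_tool", "data": {
  "plan": [
    [[0.68,0.29,-0.074,0.06,0,0,0],[0.68,0.29,-0.074,0,0,0,0],[0.68,0.29,-0.074,0,0,0,0],[0.68,0.29,-0.074,0,0,0,0],[0.68,0.24,-0.062,0,0,0,0]]
  ]
}}

```text
t: 3.63
ee_pos: [544.7, -164.2, 147.7]
orientation: [3.116, -0.396, 0.003]
ft_force: [-0.9, 0.5, 0.5]
width: 13.8
grasp_force: 0.1
```

>>> {"op": "servo_tool", "data": {
  "plan": [
    [[0.68,0.2,-0.05,0,0,0,0],[0.68,0.14,-0.035,0,0,0,0],[0.68,0,0,0,0,0,0]]
  ]
}}

```text
t: 3.88
ee_pos: [557.6, -167.4, 147.5]
orientation: [3.116, -0.396, 0.002]
ft_force: [0.3, 0.3, 0.3]
width: 13.8
grasp_force: 0.0
```

```bash
python3 -c "from h import *;look('pics/w4.png')"
```

```text
t 3.88 tcp [  7.3 -64.7] [ 557.6 -167.4  147.5] w 13.8 yaw -0.253 F [0.3 0.3 0.3]
red [280. 220.] 2810 [ 32.9 -65.3]
yellow [ 86. 288.] 1073 [-14.6  61.6]
green [array([ 85.4, -80.7]), array([85.9, 52.6])]
```

>>> {"op": "servo_tool", "data": {
  "plan": [
    [[0.68,0,0,1,0,0,0],[-0.05,0.6,-0.16,0,0,0,0],[-0.05,0,0,0,0,0,0],[-0.05,0,0,0,0,0,0],[-0.05,0,0,0,0,0,0]]
  ]
}}

```text
t: 4.35
ee_pos: [579.0, -173.0, 186.7]
orientation: [-3.116, 0.396, 0.003]
ft_force: [0.9, -0.5, -0.3]
width: 37.4
grasp_force: 0.0
```

>>> {"op": "servo_tool", "data": {
  "plan": [
    [[-0.05,0,0,0,0,0,0],[-0.05,0,0,0,0,0,0],[-0.05,0,0,-0.5,0,0,0],[-0.05,0,0,-0.48,0,0,0],[-0.05,0,0,0,0,0,0]]
  ]
}}

```text
t: 4.77
ee_pos: [578.5, -172.9, 145.3]
orientation: [-3.116, 0.396, 0.007]
ft_force: [-1.6, 0.3, 0.1]
width: 46.3
grasp_force: 0.0
```

```bash
python3 -c "from h import *;look('pics/w5.png')"
```

```text
t 4.77 tcp [ 28.9 -64.9] [ 578.5 -172.9  145.3] w 46.3 yaw 6.03 F [-1.6  0.3  0.1]
red [280. 257.] 2739 [ 33.9 -65.4]
yellow [ 85. 302.] 90 [-3.2 63.5]
yellow [377. 343.] 87 [ -28.8 -127.3]
green [array([ 86.8, -81.1]), array([87.1, 53.3])]
```

>>> {"op": "servo_tool", "data": {
  "plan": [
    [[-0.05,0.17,0.26,0.04,0,0,0],[-0.05,0.074,0.29,0,0,0,0],[-0.05,0.074,0.29,0,0,0,0],[-0.05,0.074,0.29,0,0,0,0],[-0.05,0.074,0.29,0,0,0,0]]
  ]
}}

```text
t: 5.23
ee_pos: [599.4, -114.9, 150.4]
orientation: [3.117, -0.395, 0.001]
ft_force: [-0.6, 0.1, 0.7]
width: 46.4
grasp_force: 0.1
```

>>> {"op": "servo_tool", "data": {
  "plan": [
    [[-0.05,0.05,0.19,0,0,0,0],[-0.05,0.025,0.1,0,0,0,0],[-0.05,0,0,0,0,0,0]]
  ]
}}

```text
t: 5.48
ee_pos: [602.1, -103.7, 149.9]
orientation: [-3.117, 0.393, -0.0]
ft_force: [-0.3, 0.1, -0.5]
width: 46.1
grasp_force: 0.0
```

```bash
python3 -c "from h import *;look('pics/w6.png')"
```

```text
t 5.48 tcp [34.6  8. ] [ 602.1 -103.7  149.9] w 46.1 yaw 6.032 F [-0.3  0.1 -0.5]
red [292. 258.] 2579 [37.5  1. ]
yellow [377. 344.] 93 [-27.7 -56.2]
blue [287. 374.] 344 [-52.    2.5]
green [array([87.3, 73.7]), array([ 87.3, -70.4])]
```

View pics/w6.png

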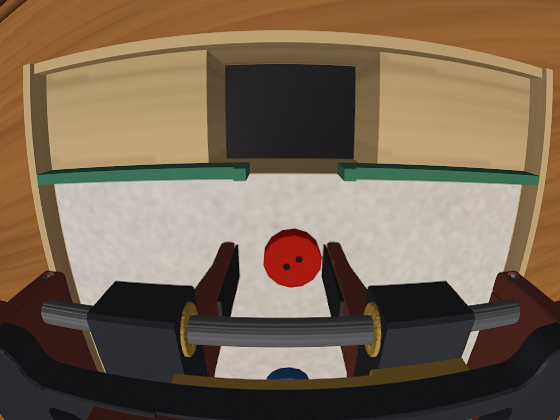

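Red is at (292,258), centred on the gate gap, whose posts are at about (248,172) and (338,172). Next I lift, step back behind it, and push it through.

>>> {"op": "servo_tool", "data": {
  "plan": [
    [[-0.05,0,0,1,0,0,0],[0.68,-0.82,0.03,0,0,0,0],[0.68,0,0,0,0,0,0],[0.68,0,0,0,0,0,0],[0.68,0,0,0,0,0,0]]
  ]
}}

```text
t: 5.95
ee_pos: [569.2, -104.3, 189.8]
orientation: [3.116, -0.397, 0.0]
ft_force: [0.1, 0.7, 0.4]
width: 22.7
grasp_force: 0.0
```

>>> {"op": "servo_tool", "data": {
  "plan": [
    [[0.68,0,0,0,0,0,0],[0.68,0,0,0,0,0,0],[0.68,0,0,-0.5,0,0,0],[0.68,0,0,-0.5,0,0,0],[0.68,0,0,0,0,0,0]]
  ]
}}

```text
t: 6.37
ee_pos: [567.6, -103.5, 146.5]
orientation: [-3.116, 0.396, 0.008]
ft_force: [-1.9, -0.5, -0.6]
width: 14.0
grasp_force: 0.0
```

```bash
python3 -c "from h import *;look('pics/w7.png')"
```

```text
t 6.37 tcp [ 1.1 -0.3] [ 567.6 -103.5  146.5] w 14.0 yaw 6.031 F [-1.9 -0.5 -0.6]
red [276. 201.] 2940 [36.6  1.2]
yellow [171. 277.] 857 [-8.5 61.7]
blue [278. 361.] 1099 [-70.8   0.7]
green [array([85.6, 72. ]), array([ 85.4, -70.9])]
```

>>> {"op": "servo_tool", "data": {
  "plan": [
    [[0.68,0.29,-0.04,0.05,0,0,0],[0.68,0.29,-0.074,0,0,0,0],[0.68,0.29,-0.074,0,0,0,0],[0.68,0.29,-0.074,0,0,0,0],[0.68,0.29,-0.074,0,0,0,0]]
  ]
}}

```text
t: 6.83
ee_pos: [628.3, -117.5, 153.0]
orientation: [3.117, -0.396, 0.002]
ft_force: [-0.5, 0.3, -0.1]
width: 14.4
grasp_force: 0.1
```

>>> {"op": "servo_tool", "data": {
  "plan": [
    [[0.68,0.24,-0.062,0,0,0,0],[0.68,0.05,-0.012,0,0,0,0],[0.68,0,0,0,0,0,0],[0.68,0,0,0,0,0,0]]
  ]
}}

```text
t: 7.17
ee_pos: [638.3, -120.1, 151.9]
orientation: [-3.117, 0.396, 0.001]
ft_force: [-0.5, 0.3, -0.9]
width: 14.0
grasp_force: 0.0
```

```bash
python3 -c "from h import *;look('pics/w8.png')"
```

```text
t 7.17 tcp [73.7  1.1] [ 638.3 -120.1  151.9] w 14.0 yaw 6.031 F [-0.5  0.3 -0.9]
red [277. 160.] 1738 [129.5   2.2]
red [305. 358.] 88 [ -0.2 -15.9]
yellow [247. 346.] 85 [11.1 22.4]
yellow [313. 351.] 71 [  6.7 -20.8]
green [array([89.6, 73.9]), array([ 89.5, -72.5])]
```

View pics/w8.png

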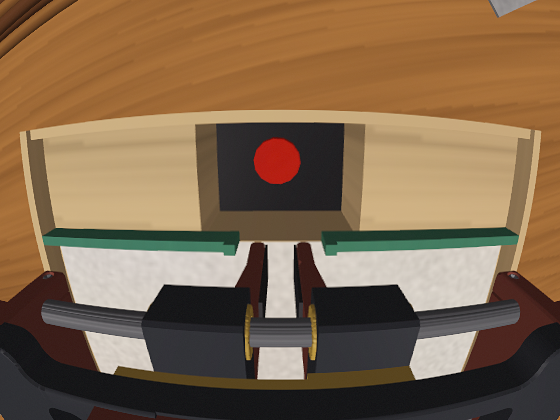

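Red lies on the slot floor at (277,160). Yellow is next.

>>> {"op": "servo_tool", "data": {
  "plan": [
    [[0.68,0,0,1,0,0,0],[0.68,-0.73,0.575,0.1,0,0,0],[0.68,-0.73,0.575,0,0,0,0],[0.68,-0.73,0.575,0,0,0,0],[0.68,-0.73,0.575,0,0,0,0]]
  ]
}}

```text
t: 7.63
ee_pos: [519.8, -27.5, 196.1]
orientation: [-3.116, 0.397, 0.0]
ft_force: [0.8, 0.4, 0.4]
width: 14.1
grasp_force: 0.0
```

>>> {"op": "servo_tool", "data": {
  "plan": [
    [[0.68,0,0,0,0,0,0],[0.68,0,0,-0.3,0,0,0],[0.68,0,0,0,0,0,0]]
  ]
}}

```text
t: 7.88
ee_pos: [520.6, -27.8, 183.1]
orientation: [3.117, -0.394, -0.003]
ft_force: [-1.4, 0.2, -0.3]
width: 14.1
grasp_force: 0.0
```

```bash
python3 -c "from h import *;look('pics/w9.png')"
```

```text
t 7.88 tcp [-63.2  61.4] [520.6 -27.8 183.1] w 14.1 yaw -0.252 F [-1.4  0.2 -0.3]
red [355.   3.] 136 [87.5 15.4]
yellow [284. 163.] 2065 [-13.3  58.5]
blue [368. 243.] 1681 [-66.2   2.7]
green [array([80.7, 91.1]), array([ 82.6, -68.4])]
```

>>> {"op": "servo_tool", "data": {
  "plan": [
    [[0.68,-0.015,-0.06,-0.5,0,0,0],[0.68,0,0,-0.4,0,0,0],[0.68,0,0,0,0,0,0]]
  ]
}}

```text
t: 8.18
ee_pos: [520.1, -30.9, 145.9]
orientation: [3.116, -0.397, -0.006]
ft_force: [-1.2, -0.8, -0.1]
width: 14.2
grasp_force: 0.0
```

>>> {"op": "servo_tool", "data": {
  "plan": [
    [[0.68,0.29,-0.074,0,0,0,0],[0.68,0.29,-0.074,0,0,0,0],[0.68,0.29,-0.074,0,0,0,0],[0.68,0.29,-0.074,0,0,0,0],[0.68,0.24,-0.062,0,0,0,0]]
  ]
}}

```text
t: 8.6
ee_pos: [578.6, -45.4, 148.8]
orientation: [-3.116, 0.396, -0.001]
ft_force: [-0.1, -0.5, 0.6]
width: 14.2
grasp_force: 0.1
```

>>> {"op": "servo_tool", "data": {
  "plan": [
    [[0.68,0.2,-0.05,0,0,0,0],[0.68,0.14,-0.035,0,0,0,0],[0.68,0,0,0,0,0,0]]
  ]
}}

```text
t: 8.85
ee_pos: [592.1, -48.7, 148.2]
orientation: [-3.116, 0.396, -0.002]
ft_force: [-0.7, -0.1, 0.3]
width: 14.1
grasp_force: 0.0
```

```bash
python3 -c "from h import *;look('pics/w10.png')"
```

```text
t 8.85 tcp [11.3 58.9] [592.1 -48.7 148.2] w 14.1 yaw 6.03 F [-0.7 -0.1  0.3]
red [363.  71.] 1767 [113.2  17.5]
yellow [280. 220.] 2727 [36.7 58.3]
green [array([85.6, 80.7]), array([ 86. , -54.6])]
```

>>> {"op": "servo_tool", "data": {
  "plan": [
    [[0.68,0,0,1,0,0,0],[-0.05,0.64,-0.165,0,0,0,0],[-0.05,0,0,0,0,0,0],[-0.05,0,0,0,0,0,0],[-0.05,0,0,0,0,0,0]]
  ]
}}

```text
t: 9.32
ee_pos: [615.1, -54.7, 187.0]
orientation: [-3.117, 0.396, 0.004]
ft_force: [-0.6, -0.2, -0.7]
width: 37.3
grasp_force: 0.0
```

>>> {"op": "servo_tool", "data": {
  "plan": [
    [[-0.05,0,0,0,0,0,0],[-0.05,0,0,0,0,0,0],[-0.05,0,0,-0.5,0,0,0],[-0.05,0,0,-0.48,0,0,0],[-0.05,0,0,0,0,0,0]]
  ]
}}

```text
t: 9.73
ee_pos: [613.9, -54.6, 145.1]
orientation: [3.116, -0.396, -0.01]
ft_force: [-0.9, -0.0, -0.5]
width: 46.1
grasp_force: 0.0
```

>>> {"op": "servo_tool", "data": {
  "plan": [
    [[-0.05,0.0,-0.29,0,0,0,0],[-0.05,-0.074,-0.29,0,0,0,0],[-0.05,-0.074,-0.29,0,0,0,0],[-0.05,-0.074,-0.29,0,0,0,0],[-0.05,-0.05,-0.22,0,0,0,0]]
  ]
}}

```text
t: 10.15
ee_pos: [605.4, -112.1, 149.5]
orientation: [3.116, -0.398, 0.002]
ft_force: [0.1, 0.4, 0.0]
width: 46.3
grasp_force: 0.1
```

```bash
python3 -c "from h import *;look('pics/w11.png')"
```

```text
t 10.15 tcp [39.8  0.7] [ 605.4 -112.1  149.5] w 46.3 yaw -0.254 F [0.1 0.4 0. ]
red [277. 111.] 1886 [120.9   1.6]
yellow [266. 262.] 2349 [40.5  7.7]
yellow [377. 343.] 93 [-21.5 -63.2]
blue [278. 376.] 124 [-48.6   1.8]
green [array([87.5, 72.2]), array([ 87.6, -72.1])]
```

>>> {"op": "servo_tool", "data": {
  "plan": [
    [[-0.05,-0.04,-0.15,0,0,0,0],[-0.05,0,0,0,0,0,0],[-0.05,0,0,1,0,0,0],[0.68,-0.88,0.39,0,0,0,0],[0.68,0,0,0,0,0,0]]
  ]
}}

```text
t: 10.62
ee_pos: [564.5, -98.7, 189.0]
orientation: [-3.116, 0.395, 0.006]
ft_force: [-0.5, 0.4, -1.3]
width: 36.1
grasp_force: 0.0
```

>>> {"op": "servo_tool", "data": {
  "plan": [
    [[0.68,0,0,0,0,0,0],[0.68,0,0,0,0,0,0],[0.68,0,0,0,0,0,0],[0.68,0,0,-0.5,0,0,0],[0.68,0,0,-0.5,0,0,0]]
  ]
}}

```text
t: 11.03
ee_pos: [570.7, -100.9, 149.1]
orientation: [3.116, -0.396, 0.006]
ft_force: [-0.0, 0.4, -0.5]
width: 14.0
grasp_force: 0.0
```

>>> {"op": "servo_tool", "data": {
  "plan": [
    [[0.68,0,0,0,0,0,0],[0.68,0,0,0,0,0,0],[0.68,0,0,0,0,0,0]]
  ]
}}

```text
t: 11.28
ee_pos: [569.5, -100.7, 149.0]
orientation: [3.117, -0.396, 0.001]
ft_force: [0.8, -0.6, -0.0]
width: 14.2
grasp_force: 0.0
```

```bash
python3 -c "from h import *;look('pics/w12.png')"
```

```text
t 11.28 tcp [2.3 2.8] [ 569.5 -100.7  149. ] w 14.2 yaw -0.253 F [ 0.8 -0.6 -0. ]
red [279.  55.] 1784 [111.1   2.8]
yellow [282. 195.] 2857 [40.9  1.3]
blue [280. 361.] 1139 [-70.9   2.5]
green [array([85.6, 72.9]), array([ 85.5, -70.9])]
```

Yellow is centred, so I push it through, correcting y by about -1.5 mm and z by -1 mm on the way.

>>> {"op": "servo_tool", "data": {
  "plan": [
    [[0.68,0.29,-0.11,-0.03,0,0,0],[0.68,0.29,-0.074,0,0,0,0],[0.68,0.29,-0.074,0,0,0,0],[0.68,0.29,-0.074,0,0,0,0],[0.68,0.29,-0.074,0,0,0,0]]
  ]
}}

```text
t: 11.75
ee_pos: [628.1, -117.1, 148.8]
orientation: [3.116, -0.396, 0.003]
ft_force: [0.1, -0.0, 0.3]
width: 13.8
grasp_force: 0.1
```

>>> {"op": "servo_tool", "data": {
  "plan": [
    [[0.68,0.22,-0.056,0,0,0,0],[0.68,0.05,-0.012,0,0,0,0],[0.68,0,0,0,0,0,0],[0.68,0,0,0,0,0,0]]
  ]
}}

```text
t: 12.08
ee_pos: [637.2, -119.4, 147.6]
orientation: [-3.116, 0.396, 0.001]
ft_force: [-0.4, 0.1, 0.2]
width: 14.1
grasp_force: 0.0
```

```bash
python3 -c "from h import *;look('pics/w13.png')"
```

```text
t 12.08 tcp [72.5  1.5] [ 637.2 -119.4  147.6] w 14.1 yaw 6.031 F [-0.4  0.1  0.2]
red [277. 156.] 1508 [131.1   2.5]
red [305. 359.] 85 [  2.7 -15. ]
yellow [281. 192.] 1642 [112.7   0.3]
yellow [247. 347.] 87 [13.1 22.3]
yellow [313. 351.] 65 [  9.5 -20. ]
green [array([89.6, 73.1]), array([ 89.6, -71.5])]
```

View pics/w13.png

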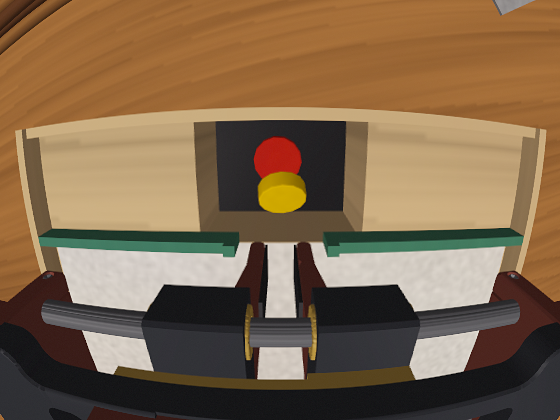

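Yellow is in the slot at (281,192), leaning on red. Blue is next.

>>> {"op": "servo_tool", "data": {
  "plan": [
    [[0.68,0,0,1,0,0,0],[0.68,-0.85,0.225,0,0,0,0],[0.68,-0.85,0.225,0,0,0,0],[0.68,-0.85,0.225,0,0,0,0],[0.68,-0.85,0.225,0,0,0,0]]
  ]
}}

```text
t: 12.55
ee_pos: [499.3, -83.0, 187.5]
orientation: [-3.117, 0.396, 0.0]
ft_force: [0.7, 0.5, 0.1]
width: 13.9
grasp_force: 0.0
```

>>> {"op": "servo_tool", "data": {
  "plan": [
    [[0.68,-0.85,0.225,0,0,0,0],[0.68,0,0,0,0,0,0],[0.68,0,0,0,0,0,0]]
  ]
}}

```text
t: 12.8
ee_pos: [465.6, -74.0, 187.6]
orientation: [-3.117, 0.395, 0.002]
ft_force: [0.2, 0.2, 0.2]
width: 14.0
grasp_force: 0.0
```

```bash
python3 -c "from h import *;look('pics/w14.png')"
```

```text
t 12.8 tcp [-105.1    3. ] [465.6 -74.  187.6] w 14.0 yaw 6.031 F [0.2 0.2 0.2]
blue [280. 179.] 1928 [-66.    2.7]
green []
```

>>> {"op": "servo_tool", "data": {
  "plan": [
    [[0.68,0,0,-0.5,0,0,0],[0.68,0,0,-0.5,0,0,0],[0.68,0,0,0,0,0,0],[0.68,0.29,-0.076,0,0,0,0],[0.68,0.29,-0.076,0,0,0,0]]
  ]
}}

```text
t: 13.27
ee_pos: [491.7, -80.8, 147.5]
orientation: [-3.117, 0.396, 0.001]
ft_force: [0.4, -0.3, 0.2]
width: 14.0
grasp_force: 0.0
```

>>> {"op": "servo_tool", "data": {
  "plan": [
    [[0.68,0.29,-0.077,0,0,0,0],[0.68,0.29,-0.077,0,0,0,0],[0.68,0.29,-0.077,0,0,0,0],[0.68,0.29,-0.077,0,0,0,0],[0.68,0.29,-0.077,0,0,0,0]]
  ]
}}

```text
t: 13.68
ee_pos: [550.7, -96.5, 148.2]
orientation: [3.116, -0.396, 0.002]
ft_force: [0.5, 0.2, 0.3]
width: 14.1
grasp_force: 0.0
```

```bash
python3 -c "from h import *;look('pics/w15.png')"
```

```text
t 13.68 tcp [-17.    2.3] [550.7 -96.5 148.2] w 14.1 yaw -0.253 F [0.5 0.2 0.3]
red [277.  20.] 1206 [110.2   3. ]
yellow [282.  53.] 1592 [92.6  0.7]
blue [280. 221.] 2755 [7.8 1.9]
green [array([85.5, 70.9]), array([ 85.4, -68.9])]
```

>>> {"op": "servo_tool", "data": {
  "plan": [
    [[0.68,0.29,-0.077,0,0,0,0],[0.68,0.29,-0.077,0,0,0,0],[0.68,0.29,-0.077,0,0,0,0],[0.68,0.29,-0.077,0,0,0,0],[0.68,0.29,-0.077,0,0,0,0]]
  ]
}}

```text
t: 14.15
ee_pos: [607.9, -111.7, 148.0]
orientation: [3.117, -0.396, 0.001]
ft_force: [-0.2, 0.1, -0.1]
width: 14.0
grasp_force: 0.0
```

>>> {"op": "servo_tool", "data": {
  "plan": [
    [[0.68,0.29,-0.076,0,0,0,0],[0.68,0.29,-0.075,0,0,0,0],[0.68,0.12,-0.03,0,0,0,0],[0.68,0,0,0,0,0,0],[0.68,0,0,0,0,0,0]]
  ]
}}

```text
t: 14.57
ee_pos: [634.6, -118.6, 147.5]
orientation: [-3.116, 0.396, 0.001]
ft_force: [1.3, -0.1, -0.3]
width: 14.2
grasp_force: 0.0
```

>>> {"op": "servo_tool", "data": {
  "plan": [
    [[0.68,-0.2,0.05,0,0,0,0],[0.68,0,0,1,0,0,0],[0.68,0,0,1,0,0,0],[0.68,0,0,1,0,0,0],[0.68,0,0,0,0,0,0]]
  ]
}}

```text
t: 14.98
ee_pos: [629.1, -117.0, 275.6]
orientation: [3.116, -0.395, 0.018]
ft_force: [1.3, -0.2, 0.7]
width: 14.2
grasp_force: 0.0
```

```bash
python3 -c "from h import *;look('pics/w16.png')"
```

```text
t 14.98 tcp [64.1  1.9] [ 629.1 -117.   275.6] w 14.2 yaw -0.253 F [ 1.3 -0.2  0.7]
red [279. 135.] 577 [127.4   2.9]
yellow [278. 148.] 85 [115.6   3.7]
yellow [313. 351.] 62 [-109.3  -36. ]
blue [282. 164.] 808 [100.9  -0.2]
green [array([87.7, 81.6]), array([ 87.6, -79.1])]
```

View pics/w16.png

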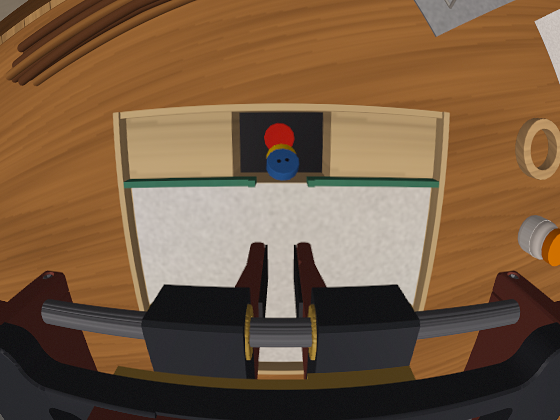

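Red is at (279,135) with yellow under blue at (282,164), all inside the slot. I'll check blue's height from its apparent width, and that it is at rest.

>>> {"op": "servo_tool", "data": {
  "plan": [
    [[0.68,0,0,0.5,0,0,0],[0.68,0,0,0,0,0,0],[0.68,0,0,0,0,0,0],[0.68,0,0,0,0,0,0],[0.68,0,0,0,0,0,0]]
  ]
}}

```text
t: 15.45
ee_pos: [626.0, -116.4, 285.7]
orientation: [-3.116, 0.396, 0.004]
ft_force: [-0.3, -0.5, 0.6]
width: 14.3
grasp_force: 0.0
```

Run:
```python
from h import *
for _ in range(2):
    o=readout.get_obs(); M=masks(vision.get_image('wrist'))
    for k in('red','blue'):
        c,a,m=[b for b in blobs(M[k],60) if b[0][1]<250 and 200<b[0][0]<350][0]
        w=m.sum(1).max(); v=int(m.sum(1).argmax()); u=np.nonzero(m[v])[0]
        for z in(10,30,50,64): 
            p=onz('wrist',[[u[0]-.5,v],[u[-1]+.5,v]],z,o); print(k,c.round(1),a,'z',z,'diam',np.linalg.norm(p[1]-p[0]).round(1),tr(p.mean(0)))
```

```text
red [278.2 128. ] 548 z 10 diam 32.7 [124.2   2.9]
red [278.2 128. ] 548 z 30 diam 30.8 [125.1   2.7]
red [278.2 128. ] 548 z 50 diam 29.0 [126.    2.6]
red [278.2 128. ] 548 z 64 diam 27.7 [126.7   2.5]
blue [281.7 156.5] 773 z 10 diam 36.4 [94.3 -0.9]
blue [281.7 156.5] 773 z 30 diam 34.4 [96.9 -0.8]
blue [281.7 156.5] 773 z 50 diam 32.3 [99.5 -0.7]
blue [281.7 156.5] 773 z 64 diam 30.9 [101.3  -0.7]
red [278.2 128.3] 544 z 10 diam 32.7 [124.4   2.9]
red [278.2 128.3] 544 z 30 diam 30.8 [125.3   2.8]
red [278.2 128.3] 544 z 50 diam 29.0 [126.2   2.6]
red [278.2 128.3] 544 z 64 diam 27.7 [126.9   2.6]
blue [281.7 156.7] 769 z 10 diam 36.5 [92.3 -0.9]
blue [281.7 156.7] 769 z 30 diam 34.4 [95.  -0.8]
blue [281.7 156.7] 769 z 50 diam 32.4 [97.7 -0.7]
blue [281.7 156.7] 769 z 64 diam 30.9 [99.6 -0.7]
```

Run:
```python
from h import *
w=vision.get_image('wrist')[95:195,215:345]; s=vision.get_image('scene')[180:280,195:325]; d=vision.get_image('side')[150:250,230:360]
cv2.imwrite('pics/m.png',np.vstack([np.hstack([cv2.resize(i,None,fx=3,fy=3,interpolation=2) for i in(w,s)]),np.hstack([cv2.resize(d,None,fx=3,fy=3,interpolation=2),np.zeros((300,390,3),np.uint8)])])[:,:,::-1])
print(readout.get_obs()['t'])
```

```text
15.7
```

View pics/m.png

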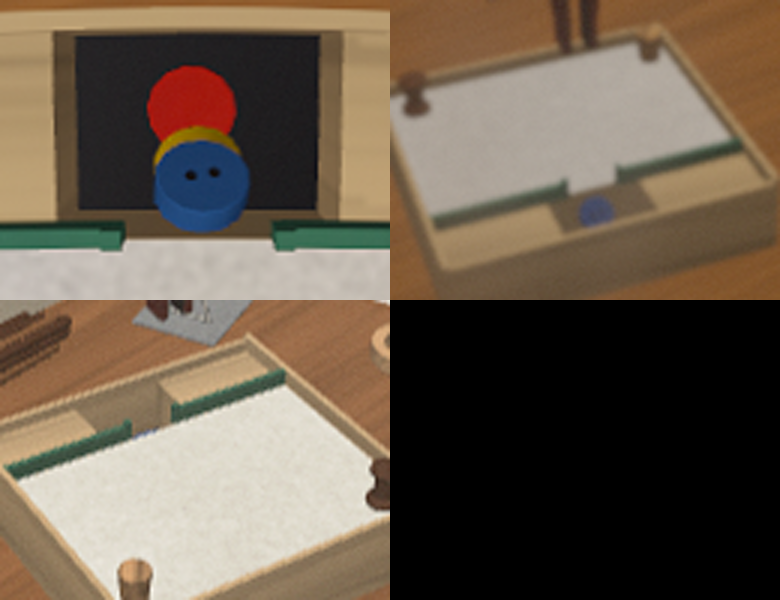

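Run:
```python
from h import *
o=readout.get_obs(); w=vision.get_image('wrist'); s=vision.get_image('scene')
cw=[b[0] for b in blobs(masks(w)['blue'],60) if 200<b[0][0]<350 and b[0][1]<250][0]
h=cv2.cvtColor(s,cv2.COLOR_RGB2HSV); m=(h[:,:,0]>105)&(h[:,:,0]<130)&(h[:,:,1]>70); m[:240]=0;m[270:]=0;m[:,:245]=0;m[:,280:]=0
cs=blobs(m,15); print(cw,[(c,a) for c,a,_ in cs]); c=max(cs,key=lambda b:b[1])[0]
o1,d1=ray('wrist',cw,o); o2,d2=ray('scene',c); d1,d2=d1[0],d2[0]
t=np.linalg.lstsq(np.c_[d1,-d2],o2-o1,rcond=None)[0]; p,q=o1+t[0]*d1,o2+t[1]*d2
print(p,q,tr(p[:2]),tr(q[:2]))
```

```text
[281.69019608 157.48496732] [(array([261.61111111, 249.22222222]), np.int32(18))]
[ 661.46171197 -127.59362458   51.02243315] [ 659.06174281 -131.12563238   51.23328339] [98.  -0.4] [96.6 -4.4]
```

```bash
python3 -c "
from workcell import close_job
print(close_job())"
```

```text
the job is handed in; nothing more can be done
None
```

I handed the job in: red, yellow and blue went through the gate in that order and all three lie in the slot. Blue rests tilted on yellow, its visible face measured about 13 mm below the tray floor, and in the views I took nothing else had visibly moved; the hand-in returned no verdict.

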